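Turn the capacitor board over in its rework frame and lock it

ROBOT

A 6-joint arm with a two-finger parallel gripper is mounted at the origin on the work surface. World frame = base frame: x ahead of the robot, y to its left, z up, the work surface at z = 0. Lengths are in m, angles in rad, forces in N, time in s.
With the tool pointing down it reaches from about 0.375 to 0.9 m from the base axis. Payload 3.1 kg.
Tool frame: the origin (TCP) lies at the very end of the fingers, on their centre line; the grasp point (between the pads) lies 19 mm behind it; z points along the fingers, y is the direction in which the jaws open and shut (so a half turn about z gives the same grasp; the last joint's range is limited). The gripper opens to 85 mm and grips with 20 to 120 N. Pads are 22 mm wide; open, the fingers measure 114 mm over their backs; the gripper's body (76 mm by 85 mm) begins 54 mm behind the grasp point. The pads swing forward as they close: fully open they stand 13 mm farther back than shut.
Start: joints at [-1.395, 0.527, 1.433, -0, 1.181, -0.178], TCP at [0.217, -0.586, 0.231] pointing down, gripper open.
Joint ranges: [-3.08, 3.08], [-0.75, 2.2], [0.22, 2.44], [-1.43, 4.57], [0, 2.65], [-2.85, 2.85]. Speed limits (rad/s): [2.79, 2.79, 3.14, 3.14, 3.14, 3.14].

INTERFACE

Orientations are given as a unit quaternion [x, y, z, w].
In Python, from station import manip gives the robot as it stands.
- The arm moves only by the tool send_rows, never from a script. Its argument "motion" is a list of rows, each an object with "gripper": the finger opening in mm, from 0 to 85.4; "travel": the shift along the tool's x, y, z in mm, a list of three; "rotation": the turn, a rotation vector about the tool's x, y, z in degrees, a list of three. In form: [{"gripper": gripper, "travel": [x, y, z], "rotation": [ax, ay, az]}, ...]. A call has 1 to 12 rows; each row shifts and turns the commanded pose from where the row before left it, along the tool's axes as they then stand; what a row does not reach is not made up. A row lasts 1/12 s, in which the tool goes at most 41.7 mm and 7.16 degrees, less where a joint would pass 70% of its speed; a pose out of reach is approached as far as the arm can. A call is refused whole if a number of a shift passes 41.7 or a number of a turn 7.16, either way. A call with a gripper value outside its range is refused whole. The fingers move at their own pace and stop on an object; "newtons" is the grip in N (left out, the last holds). Time passes only in rows, so rows that do not move let the fingers close. It gives the time, the measured TCP pose, the force and the opening at its end, in the units of the state.
- manip.sense(): the state, without advancing time (a new reading comes with each control period).
- manip.snapshot(name): name is "side" or "top" or "wrist"; returns the picture (480x640x3 uint8, red, green, blue); there is no depth.
- manip.calibration(name): a dict with "fx", "fy", "cx", "cy" (pixels), "cam_to_world" (4x4, takes a point from camera to world coordinates). Camera axes: x right, y down, z forward; pixel columns grow to the right and rows downward; lengths in m; the calibration is good to about 2 mm. A picture is of the moment at which its call begins: read the wrist's pose just before it. calibration takes no time and is no camera call; for the wrist camera it gives the pose at the moment of the call.
- manip.sign_off(): hands the job in, once; it reports no verdict.
The state is a dict: "t": time; "q": joint angles; "qd": joint speeds; "tau": joint torques, N m; "tcp_pos": TCP position; "tool_rot": TCP orientation; "force": force on the tool from outside, world axes, zero at the start; "ft_torque": the same for the moment, N m; "finger_gap": opening from 0.0 (shut) to 1.0 (fully open).
Only numpy, scipy, OpenCV 4.12 (cv2) and the standard library are available. Lean on these libraries where they do the work, as an engineer would, in place of code of your own. Each camera call takes 0.05 s, during which the arm holds its last target. There are 200 camera calls.

TASK

Turn the circuit board over in its rework frame about its long axis until it lies level with the bare soldered side facing up and the capacitor cans hanging underneath. Then swing the lock collar's handle all the way round to its locked mark, so that the tooth sits between the two index pins and the board is held. Leave the bottle, the big capacitor, the coil and the standoff where they stand.

Things in the scene. Friction and masses are not known exactly. Their poses are not given: they have to be found in the camera images.
- frame: Rework frame screwed to the bench: base 90 x 350 mm, 12 mm high, feet 150 x 30 x 14 mm under two posts (32 mm wide, 16 thick, 144 high) centred at local y = -125 and +125 mm. Origin: midway between the posts at bench height. Local y is the long axis; the board's rotation axis is parallel to it, 130 mm straight above the origin. The lock's pillar, 24 mm thick, stands at local x = -45, y = +152 mm.
- board (a joint): Board's angle about the frame's local +y, rad. 0: level, capacitor cans up. +pi or -pi (same pose): level, bare soldered side up. Growing values lower the board's own +x edge. Stops at -3.3 and +3.3. Dry friction 0.12 N m plus the cans' weight (under 0.05 N m): 2 to 4 N at an edge turns it, and it stays where it is left.
- board_mid (a point): Board centre, on the rotation axis. y: along the axis; z: out of the component side. With its aluminium rails (8 x 8 mm, all round) 108 mm wide (x), 206 mm long (y); board 3 mm thick. Component side: four capacitor cans 28 mm across, 30 mm tall, at x = +-17, y = +-66 mm; where |y| < 48 mm only flat parts. Other side bare. Mass 0.2 to 0.45 kg.
- lock_tooth (a point): Lower end of the lock's tooth, a hanging pin 8 mm thick on an arm at right angles to the handle, 45 mm from the collar's axis. Locking swings it in between the board's two index pins. That works only with the bare side up and level to about 0.2 rad; it then centres the board and holds it to about 0.12 rad. Else it strikes a pin.
- index_pins (a point): Point midway between the board's two index pins (8 mm thick, 20 mm between centres, tips 29 mm from the rotation axis), outside the +y post at frame local y = 152 mm. They turn with the board and point straight up when the bare side is up.
- board_edge_p (a point): Middle of the board's own +x long edge (outer face of the rail), 54 mm from the rotation axis.
- board_edge_n (a point): Middle of the board's own -x long edge (outer face of the rail), 54 mm from the rotation axis.
- lock (a joint): Lock collar's angle about its vertical axis, rad. 0: open stop; 1.1: locked stop; growing = clockwise from above. The handle points at angle (pi/2 + 1.1 - value) from frame local +x in the local xy plane: when locked along local +y, over a white mark on the frame. Dry friction 0.06 N m, about 1.5 N at the handle; stays where it is left.
- lock_axis (a point): Point on the vertical axis of the lock collar, 170 mm above the bench, at frame local x = -45, y = 152 mm. The collar is 36 mm across, 160 to 180 mm above the bench.
- lock_handle (a point): Point on the lock handle, 50 mm from the collar's axis, 170 mm above the bench. The handle is a level round bar 10 mm thick that ends in a 16 mm ball whose centre is 58 mm from the axis.
- bottle_mid (a point): Centre of a loose standing white bottle, 54 mm across, 180 mm tall, close beside the board on one side. Leave alone.
- big_cap_mid (a point): Centre of a loose standing capacitor can, 51 mm across, 85 mm tall (with studs 91 mm), close beside the board on the other side. Leave alone.
- coil_mid (a point): Centre of a loose copper-wound toroid coil lying flat, 106 mm across, 45 mm tall (49 mm with its centre bolt). Leave alone.
- standoff_mid (a point): Centre of a loose standing brass standoff, 12 mm thick with an 18 mm foot, 38 mm tall. Leave alone.

How it is judged:
By the outcome, as a careful person would: the job done as asked, in the order asked, and still so for the second after the job is handed in, with the robot touching nothing.
It also fails if it takes over 58 s, if anything falls off the work surface, if the arm or the gripper's body presses on something with over 40 N, if the wrist force passes 120 N, or if a joint passes its speed limit or range.

## Working session

There is one attempt and no reset: what is moved stays moved. The work goes in short steps, Python scripts to look and compute and a tool call to move; the robot and the scene stay as the last step left them, time stands still between calls to the robot, and variables do not carry over. Pictures are saved under pics/ and viewed, about 8 in all and at most 12, crops included, and the job is handed in when it is done.

Besides the shell and the picture viewer there is one more tool, called after "Request:" as name([rows], argument=value, ...), one row to a line, values as JSON. send_rows: Moves the arm, as the interface text tells. Its arguments: {"type":"object","properties":{"motion":{"type":"array","items":{"type":"object","properties":{"gripper":{"type":"number"},"travel":{"type":"array","items":{"type":"number"}},"rotation":{"type":"array","items":{"type":"number"}}}}},"newtons":{"type":"number"}},"required":["motion"]}

```bash
mkdir -p pics; ls; python3 - <<'E'
from station import manip
import cv2
for n in ("side","top"):
    cv2.imwrite(f"pics/{n}0.png",manip.snapshot(n)[:,:,::-1])
    c=manip.calibration(n);print(n,c)
s=manip.sense();print(s["t"],s["tcp_pos"],s["tool_rot"],s["force"])
E
```

```text
pics
side {'fx': 435.1955019560923, 'fy': 435.1955019560923, 'cx': 317.2842285814547, 'cy': 240.6775278731146, 'cam_to_world': array([[-0.92528862, -0.19682799,  0.32419085,  0.35359229],
       [-0.37917418,  0.46151553, -0.80201643,  0.61007057],
       [ 0.00824017, -0.86502148, -0.50166716,  0.51634905],
       [ 0.        ,  0.        ,  0.        ,  1.        ]])}
top {'fx': 499.51867369618384, 'fy': 499.51867369618384, 'cx': 315.27298360696085, 'cy': 247.1716978286968, 'cam_to_world': array([[ 0.00410018, -0.98862087,  0.15037272,  0.4710303 ],
       [-0.99998805, -0.00445416, -0.00201729, -0.00563973],
       [ 0.00266412, -0.15036265, -0.98862732,  1.15144924],
       [ 0.        ,  0.        ,  0.        ,  1.        ]])}
0.1 [ 0.21702302 -0.58542313  0.23044529] [ 9.84304003e-01  1.76478581e-01 -8.46636101e-06 -9.69790878e-04] [-0.02526999  0.01361988  0.36060297]
```

View pics/top0.png

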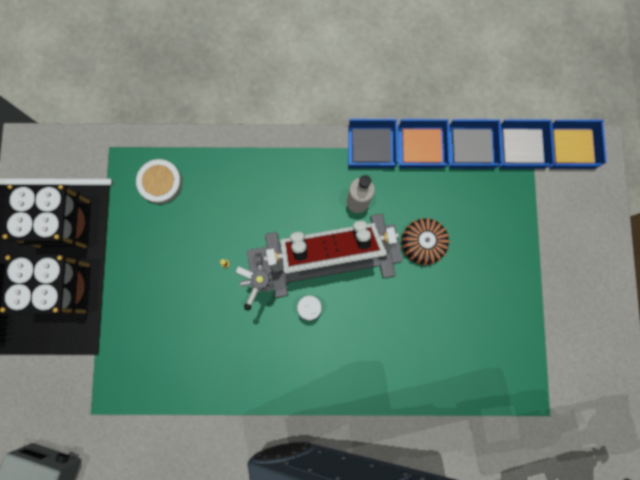

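View pics/side0.png

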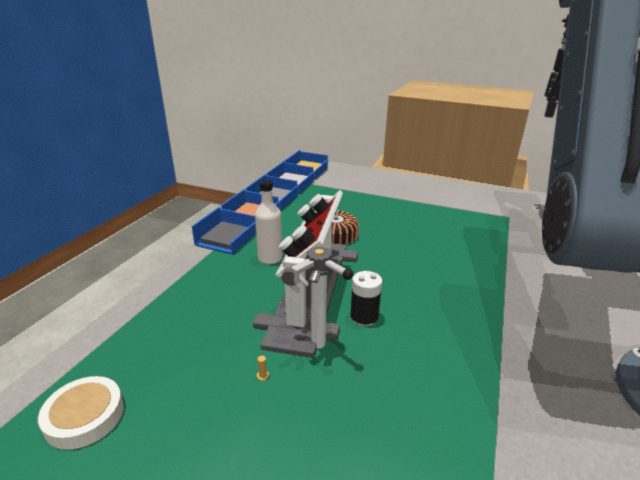

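The top view shows the board leaning with its component side facing +x and up, so the angle is about +1 rad and the top edge is edge_n. The lock collar is at about (259,280) with its handle toward (248,306). The bottle is at (360,195), the big cap at (309,308), the coil at (427,241) and the standoff at (224,263).

```bash
python3 - <<'E'
import cv2
a=cv2.imread("pics/top0.png")[170:320,215:415]
cv2.imwrite("pics/topc.png",cv2.resize(a,None,fx=4,fy=4,interpolation=cv2.INTER_CUBIC))
E
cat > h.py <<'E'
import numpy as np
from station import manip
def ray(n,u,v):
    c=manip.calibration(n);T=np.array(c["cam_to_world"])
    return T[:3,3],T[:3,:3]@np.array([(u-c["cx"])/c["fx"],(v-c["cy"])/c["fy"],1])
def onz(n,u,v,z):
    o,d=ray(n,u,v);return o+d*(z-o[2])/d[2]
def proj(n,p):
    c=manip.calibration(n);T=np.array(c["cam_to_world"])
    q=T[:3,:3].T@(np.array(p)-T[:3,3]);return np.array([c["fx"]*q[0]/q[2]+c["cx"],c["fy"]*q[1]/q[2]+c["cy"]])
E
```

```text
(no output)
```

View pics/topc.png

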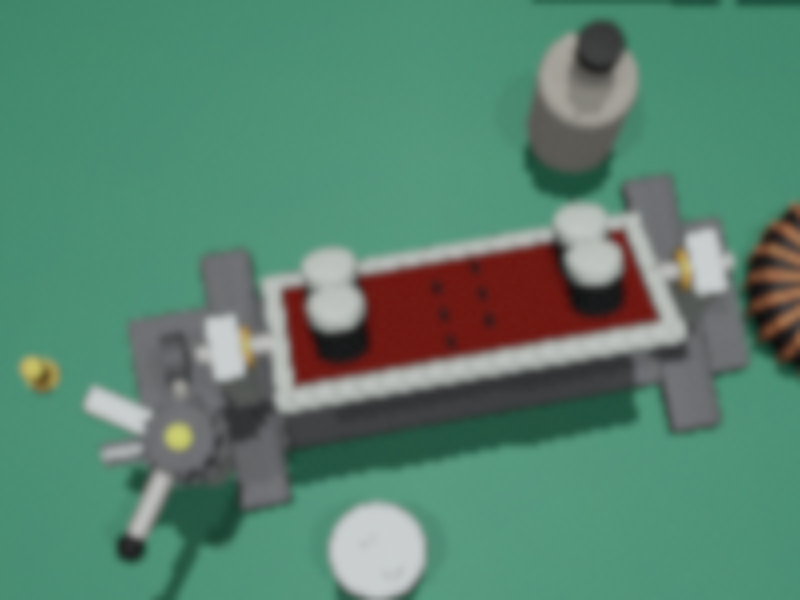

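Crop: post tops are at crop (225,347) and (706,262), the collar centre at (178,437), the handle ball at (131,547), and the tooth arm at (115,410). I'll fit the frame pose from these.

```bash
cat >> h.py <<'E'
def crop(u,v): return u/4+215, v/4+170
E
python3 - <<'E'
from h import *
P=onz("top",*crop(225,347),.144);N=onz("top",*crop(706,262),.144);C=onz("top",*crop(178,437),.182);B=onz("top",*crop(131,547),.170)
print(P,N,np.linalg.norm(P-N)); d=(P-N)[:2]; psi=np.arctan2(-d[0],d[1]); O=((P+N)/2)[:2]
R=np.array([[np.cos(psi),-np.sin(psi)],[np.sin(psi),np.cos(psi)]])
loc=lambda p:R.T@(p[:2]-O)*1000
print("psi",np.degrees(psi),"O",O,"collar",loc(C),"ball",loc(B),np.degrees(np.arctan2(*(loc(B)-loc(C))[::-1])))
# near (upper) edge ends, outer edge; and far-lower edge
for n,(u,v) in dict(nL=(285,410),nR=(687,342),pL=(263,280),pR=(640,213)).items():
    for z in (.085,.13,.175): print(n,z,loc(onz("top",*crop(u,v),z)))
print("cap",loc(onz("top",*crop(378,548),.088)),"bottle top",loc(onz("top",*crop(602,42),.18)))
s=manip.sense();from scipy.spatial.transform import Rotation as Ro
M=Ro.from_quat(s["tool_rot"]).as_matrix();print(M, loc(s["tcp_pos"]),"bring: turn z deg",np.degrees(np.arctan2(M[1,0],M[0,0])-psi))
for n,l in dict(push=(-60,20,.25),end=(45,20,.15),hand=(-95,135,.16)).items(): print(n,O+R@np.array(l[:2])/1000 if 0 else O+R@(np.array(l[:2])/1000))
E
```

```text
[0.60416    0.08174953 0.144     ] [ 0.64914952 -0.16372052  0.144     ] 0.24955881530179116
psi 10.38584965154384 O [ 0.62665476 -0.04098549] collar [-45.03361936 152.11526389] ball [-92.81056711 184.3688849 ] 145.97720535060884
nL 0.085 [-30.64259857 102.33112503]
nL 0.13 [-35.53988289 100.66399606]
nL 0.175 [-40.4371672  98.9968671]
nR 0.085 [ -32.49592112 -116.98658781]
nR 0.13 [ -37.31500245 -109.39936441]
nR 0.175 [ -42.13408377 -101.81214102]
pL 0.085 [ 41.04397992 102.21096592]
pL 0.13 [ 33.1218015 100.5489072]
pL 0.175 [25.19962308 98.88684847]
pR 0.085 [  41.43222312 -105.78582795]
pR 0.13 [ 33.49366235 -98.67123296]
pR 0.175 [ 25.55510158 -91.55663796]
cap [-111.82334545   66.10205193] bottle top [113.86712741 -88.94412096]
[[ 9.37710620e-01  3.47417132e-01 -3.58961583e-04]
 [ 3.47417165e-01 -9.37708740e-01  1.90614982e-03]
 [ 3.25627691e-04 -1.91212635e-03 -9.99998119e-01]] [-501.06951147 -461.67071741] bring: turn z deg 9.943569978872116
push [ 0.56403227 -0.03212974]
end [ 0.66731196 -0.01320074]
hand [0.50887395 0.07467643]
```

The frame fit agrees with the given sizes: post spacing 249.6 mm against 250, and the collar at (-45, 152). Yaw is 10.4° and the board angle about 0.7 rad. The shortest way is to push edge_n over toward +x with closed fingers. I'm aligning the tool to the frame axes and heading there.

Request:
send_rows([
  {"gripper": 0, "travel": [0, 0, 0], "rotation": [0, 0, 4.97]},
  {"gripper": 0, "travel": [0, 0, 0], "rotation": [0, 0, 4.97]},
  {"gripper": 0, "travel": [25.5, -28, 0], "rotation": [0, 0, 0]},
  {"gripper": 0, "travel": [25.5, -28, 0], "rotation": [0, 0, 0]},
  {"gripper": 0, "travel": [25.5, -28, 0], "rotation": [0, 0, 0]},
  {"gripper": 0, "travel": [25.5, -28, 0], "rotation": [0, 0, 0]},
  {"gripper": 0, "travel": [25.5, -28, 0], "rotation": [0, 0, 0]},
  {"gripper": 0, "travel": [25.5, -28, 0], "rotation": [0, 0, 0]},
  {"gripper": 0, "travel": [25.5, -28, 0], "rotation": [0, 0, 0]},
  {"gripper": 0, "travel": [25.5, -28, 0], "rotation": [0, 0, 0]},
  {"gripper": 0, "travel": [25.5, -28, 0], "rotation": [0, 0, 0]},
  {"gripper": 0, "travel": [25.5, -28, 0], "rotation": [0, 0, 0]},
])

```text
t: 1.1
tcp_pos: [0.4179, -0.2628, 0.2311]
tool_rot: [0.996, 0.09, -0.0, -0.0]
force: [-0.1, -0.5, -0.1]
finger_gap: 0.001
```

Request:
send_rows([
  {"gripper": 0, "travel": [25.5, -28, 0], "rotation": [0, 0, 0]},
  {"gripper": 0, "travel": [25.5, -28, 0], "rotation": [0, 0, 0]},
  {"gripper": 0, "travel": [25.5, -28, 0], "rotation": [0, 0, 0]},
  {"gripper": 0, "travel": [25.5, -28, 0], "rotation": [0, 0, 0]},
  {"gripper": 0, "travel": [25.5, -28, 0], "rotation": [0, 0, 0]},
  {"gripper": 0, "travel": [25.5, -28, 0], "rotation": [0, 0, 0]},
  {"gripper": 0, "travel": [0, 0, 0], "rotation": [0, 0, 0]},
  {"gripper": 0, "travel": [0, 0, 0], "rotation": [0, 0, 0]},
])

```text
t: 1.77
tcp_pos: [0.538, -0.0699, 0.2309]
tool_rot: [0.996, 0.093, -0.0, -0.0]
force: [-0.7, -0.0, 1.3]
finger_gap: 0.002
```

```bash
cat >> h.py <<'E'
from scipy.spatial.transform import Rotation as Ro
psi=np.radians(10.39);O=np.array([.6267,-.0410]);R=np.array([[np.cos(psi),-np.sin(psi)],[np.sin(psi),np.cos(psi)]])
loc=lambda p:R.T@(np.array(p)[:2]-O)*1000
def world(x,y,z): return np.r_[O+R@np.array([x,y])/1000,z/1000]
def st():
    s=manip.sense();M=Ro.from_quat(s["tool_rot"]).as_matrix()
    print("t",round(s["t"],2),"loc",loc(s["tcp_pos"]).round(1),"z",round(s["tcp_pos"][2]*1000,1),"yaw-psi",round(np.degrees(np.arctan2(M[1,0],M[0,0])-psi),2),"zaxis",M[:,2].round(3),"F",np.round(s["force"],1),"gap",round(s["finger_gap"],3))
E
python3 -c "
from h import *
st()"
```

```text
t 1.77 loc [-92.4 -12.4] z 230.9 yaw-psi 0.25 zaxis [-0.001  0.    -1.   ] F [-0.7 -0.   1.3] gap 0.002
```

Request:
send_rows([
  {"gripper": 0, "travel": [24, -27, 0], "rotation": [0, 0, 0]},
  {"gripper": 0, "travel": [0, 0, 27], "rotation": [0, 0, 0]},
  {"gripper": 0, "travel": [0, 0, 27], "rotation": [0, 0, 0]},
  {"gripper": 0, "travel": [0, 0, 27], "rotation": [0, 0, 0]},
  {"gripper": 0, "travel": [0, 0, 0], "rotation": [0, 0, 0]},
  {"gripper": 0, "travel": [0, 0, 0], "rotation": [0, 0, 0]},
])

```text
t: 2.27
tcp_pos: [0.5548, -0.0418, 0.1492]
tool_rot: [0.996, 0.09, -0.002, -0.001]
force: [0.8, 1.0, 0.2]
finger_gap: -0.002
```

Request:
send_rows([
  {"gripper": 0, "travel": [8, 0, 0], "rotation": [0, 0, 0]},
  {"gripper": 0, "travel": [8, 0, 0], "rotation": [0, 0, 0]},
  {"gripper": 0, "travel": [8, 0, 0], "rotation": [0, 0, 0]},
  {"gripper": 0, "travel": [8, 0, 0], "rotation": [0, 0, 0]},
  {"gripper": 0, "travel": [8, 0, 0], "rotation": [0, 0, 0]},
  {"gripper": 0, "travel": [8, 0, 0], "rotation": [0, 0, 0]},
  {"gripper": 0, "travel": [0, 0, 0], "rotation": [0, 0, 0]},
])

```text
t: 2.85
tcp_pos: [0.6064, -0.0323, 0.152]
tool_rot: [0.996, 0.091, 0.002, 0.001]
force: [-0.3, -0.7, -0.5]
finger_gap: -0.003
```

```bash
python3 -c "
from h import *
import cv2
st()
cv2.imwrite('pics/side1.png',cv2.resize(manip.snapshot('side')[120:380,220:480,::-1],None,fx=2.3,fy=2.3))"
```

```text
t 2.85 loc [-18.4  12.2] z 152.0 yaw-psi 0.01 zaxis [ 0.005 -0.001 -1.   ] F [-0.3 -0.7 -0.5] gap -0.003
```

View pics/side1.png

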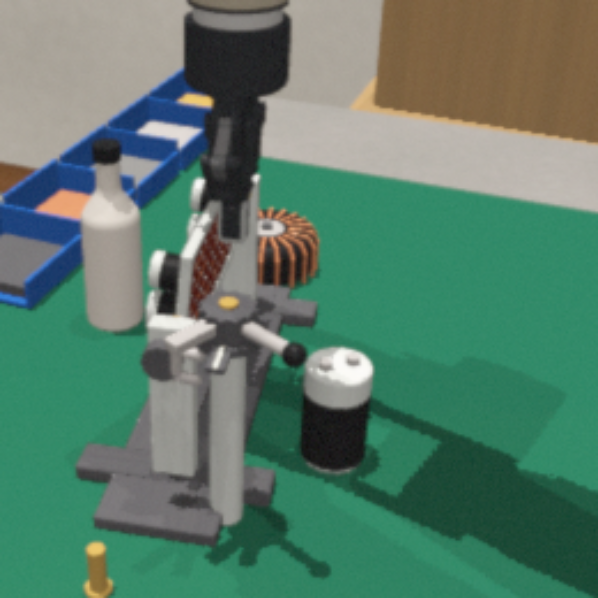

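The board is now nearly upright with the fingers behind its top edge, and the bottle and big cap have not moved. I'm pushing it over and then down.

Request:
send_rows([
  {"gripper": 0, "travel": [8, 0, 0], "rotation": [0, 0, 0]},
  {"gripper": 0, "travel": [8, 0, 0], "rotation": [0, 0, 0]},
  {"gripper": 0, "travel": [8, 0, -2], "rotation": [0, 0, 0]},
  {"gripper": 0, "travel": [8, 0, -2], "rotation": [0, 0, 0]},
  {"gripper": 0, "travel": [8, 0, 0], "rotation": [0, 0, 0]},
  {"gripper": 0, "travel": [8, 0, 2], "rotation": [0, 0, 0]},
  {"gripper": 0, "travel": [5, 0, 4], "rotation": [0, 0, 0]},
  {"gripper": 0, "travel": [0, 0, 0], "rotation": [0, 0, 0]},
])

```text
t: 3.57
tcp_pos: [0.656, -0.0225, 0.147]
tool_rot: [0.996, 0.091, -0.001, -0.0]
force: [-1.9, 0.2, -0.3]
finger_gap: -0.003
```

Request:
send_rows([
  {"gripper": 0, "travel": [3, 0, 4], "rotation": [0, 0, 0]},
  {"gripper": 0, "travel": [3, 0, 4], "rotation": [0, 0, 0]},
  {"gripper": 0, "travel": [0, 0, 4], "rotation": [0, 0, 0]},
  {"gripper": 0, "travel": [0, 0, 0], "rotation": [0, 0, 0]},
  {"gripper": 0, "travel": [0, 0, 0], "rotation": [0, 0, 0]},
])

```text
t: 3.98
tcp_pos: [0.6618, -0.0215, 0.136]
tool_rot: [0.996, 0.09, 0.0, -0.0]
force: [-2.8, 0.7, 1.0]
finger_gap: -0.001
```

```bash
python3 -c "
from h import *
import cv2
st()
cv2.imwrite('pics/side2.png',cv2.resize(manip.snapshot('side')[120:380,220:480,::-1],None,fx=2.3,fy=2.3))"
```

```text
t 3.98 loc [38.  12.8] z 136.0 yaw-psi -0.01 zaxis [ 0.  0. -1.] F [-2.8  0.7  1. ] gap -0.001
```

View pics/side2.png

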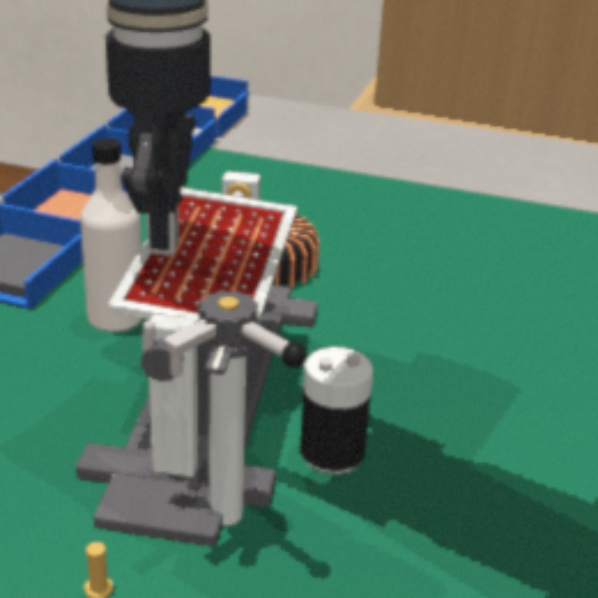

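The bare side is up. I'm pressing the last bit, lifting, and moving to a hover beside the handle, behind it on the -y side.

Request:
send_rows([
  {"gripper": 0, "travel": [0, 0, 2], "rotation": [0, 0, 0]},
  {"gripper": 0, "travel": [0, 0, 0], "rotation": [0, 0, 0]},
  {"gripper": 0, "travel": [0, 0, 0], "rotation": [0, 0, 0]},
  {"gripper": 0, "travel": [-1, 0, -20], "rotation": [0, 0, 0]},
  {"gripper": 0, "travel": [0, 0, -30], "rotation": [0, 0, 0]},
  {"gripper": 0, "travel": [0, 0, -30], "rotation": [0, 0, 0]},
  {"gripper": 0, "travel": [-28, -26, 0], "rotation": [0, 0, 0]},
  {"gripper": 0, "travel": [-28, -26, 0], "rotation": [0, 0, 0]},
  {"gripper": 0, "travel": [-28, -26, 0], "rotation": [0, 0, 0]},
  {"gripper": 0, "travel": [-28, -26, 0], "rotation": [0, 0, 0]},
  {"gripper": 0, "travel": [-28, -26, 0], "rotation": [0, 0, 0]},
  {"gripper": 0, "travel": [0, 0, 0], "rotation": [0, 0, 0]},
])

```text
t: 5.03
tcp_pos: [0.4923, 0.0844, 0.214]
tool_rot: [0.996, 0.092, -0.003, -0.001]
force: [0.2, -0.7, -1.4]
finger_gap: -0.003
```

```bash
python3 -c "
from h import *
import cv2
st()
a=manip.snapshot('top')[...,::-1].copy();b=manip.snapshot('side')[...,::-1].copy()
cv2.imwrite('pics/t3.png',a);cv2.imwrite('pics/s3.png',b)
a=cv2.resize(a[200:320,215:415],None,fx=4,fy=4,interpolation=cv2.INTER_CUBIC)
for x,y,z in [(54,0,130),(-54,0,130),(54,100,130),(-54,100,130),(0,152,159)]:
    u,v=proj('top',world(x,y,z));cv2.circle(a,(int((u-215)*4),int((v-200)*4)),3,(255,0,0),-1)
cv2.imwrite('pics/t3c.png',a)"
```

```text
t 5.03 loc [-109.6  147.6] z 214.0 yaw-psi 0.17 zaxis [-0.007  0.002 -1.   ] F [ 0.2 -0.7 -1.4] gap -0.003
```

View pics/t3c.png

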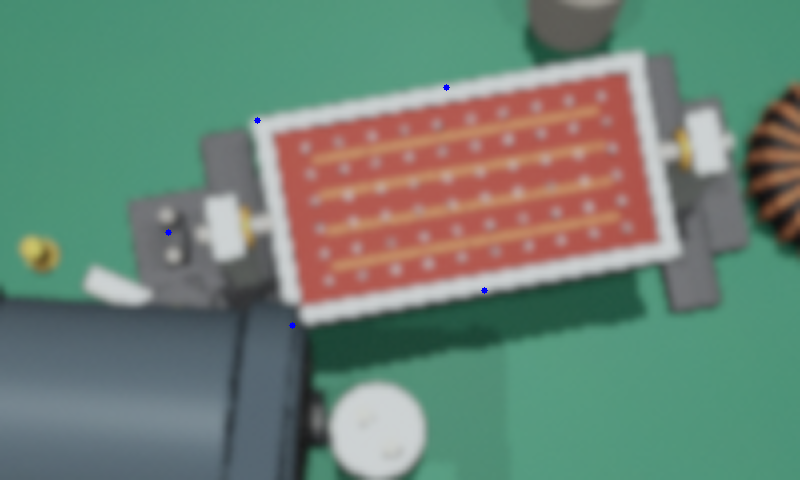

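The bare side is up. The index-pin midpoint is within about 1 px of the predicted level position (168,232), which is about 0.07 rad. Bottle, cap, coil and standoff are unmoved. Next I descend beside the handle.

Request:
send_rows([
  {"gripper": 0, "travel": [0, 0, 27], "rotation": [0, 0, 0]},
  {"gripper": 0, "travel": [0, 0, 26], "rotation": [0, 0, 0]},
  {"gripper": 0, "travel": [0, 0, 0], "rotation": [0, 0, 0]},
  {"gripper": 0, "travel": [0, 0, 0], "rotation": [0, 0, 0]},
  {"gripper": 0, "travel": [0, 0, 0], "rotation": [0, 0, 0]},
])

```text
t: 5.55
tcp_pos: [0.5016, 0.0803, 0.1621]
tool_rot: [0.996, 0.09, 0.001, 0.0]
force: [0.2, -0.8, 0.5]
finger_gap: -0.0
```

```bash
python3 -c "
from h import *
st()"
```

```text
t 5.55 loc [-101.1  141.9] z 162.1 yaw-psi -0.05 zaxis [ 0.003 -0.    -1.   ] F [ 0.2 -0.8  0.5] gap -0.0
```

Request:
send_rows([
  {"gripper": 0, "travel": [3, -7, 0], "rotation": [0, 0, 0]},
  {"gripper": 0, "travel": [2, -6, 0], "rotation": [0, 0, 0]},
  {"gripper": 0, "travel": [1, -6.5, 0], "rotation": [0, 0, 0]},
  {"gripper": 0, "travel": [1.5, -6.5, 0], "rotation": [0, 0, 0]},
  {"gripper": 0, "travel": [3.5, -6.5, 0], "rotation": [0, 0, 0]},
  {"gripper": 0, "travel": [3.5, -6.5, 0], "rotation": [0, 0, 0]},
  {"gripper": 0, "travel": [5.5, -5, 0], "rotation": [0, 0, 0]},
  {"gripper": 0, "travel": [0, 0, 0], "rotation": [0, 0, 0]},
  {"gripper": 0, "travel": [0, 0, 0], "rotation": [0, 0, 0]},
])

```text
t: 6.3
tcp_pos: [0.5107, 0.1286, 0.1611]
tool_rot: [0.996, 0.091, -0.001, -0.0]
force: [0.1, 0.2, -0.3]
finger_gap: 0.001
```

```bash
python3 -c "
from h import *
st()"
```

```text
t 6.3 loc [-83.5 187.7] z 161.1 yaw-psi 0.04 zaxis [-0.001  0.001 -1.   ] F [ 0.1  0.2 -0.3] gap 0.001
```

Request:
send_rows([
  {"gripper": 0, "travel": [4, -2, 0], "rotation": [0, 0, 0]},
  {"gripper": 0, "travel": [5, -3, 0], "rotation": [0, 0, 0]},
  {"gripper": 0, "travel": [5, -3, 0], "rotation": [0, 0, 0]},
  {"gripper": 0, "travel": [5, -2, 0], "rotation": [0, 0, 0]},
  {"gripper": 0, "travel": [0, 0, 0], "rotation": [0, 0, 0]},
  {"gripper": 0, "travel": [0, 0, 0], "rotation": [0, 0, 0]},
])

```text
t: 6.8
tcp_pos: [0.529, 0.1413, 0.1613]
tool_rot: [0.996, 0.091, 0.001, -0.0]
force: [-0.1, -0.1, 0.0]
finger_gap: -0.003
```

```bash
python3 -c "
from h import *
import cv2
st()
a=manip.snapshot('side')[...,::-1]
cv2.imwrite('pics/side4.png',cv2.resize(a[200:350,250:420],None,fx=3.5,fy=3.5,interpolation=cv2.INTER_CUBIC))"
```

```text
t 6.8 loc [-63.2 196.9] z 161.3 yaw-psi 0.0 zaxis [ 0.001  0.    -1.   ] F [-0.1 -0.1  0. ] gap -0.003
```

View pics/side4.png

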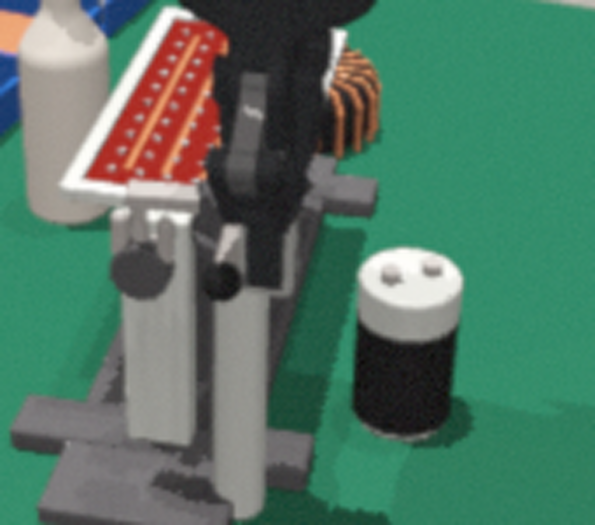

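The handle ball is now at about (222,283) in front of the pillar, and the tooth is between the two index pins at about (140,225). I'm pressing on to the locked stop while watching the force.

Request:
send_rows([
  {"gripper": 0, "travel": [2, 0, 0], "rotation": [0, 0, 0]},
  {"gripper": 0, "travel": [0, 0, 0], "rotation": [0, 0, 0]},
  {"gripper": 0, "travel": [0, 0, 0], "rotation": [0, 0, 0]},
])

```text
t: 7.1
tcp_pos: [0.5302, 0.1413, 0.1613]
tool_rot: [0.996, 0.09, 0.0, -0.0]
force: [-0.6, -0.7, 0.2]
finger_gap: 0.003
```

Request:
send_rows([
  {"gripper": 0, "travel": [2, 0, 0], "rotation": [0, 0, 0]},
  {"gripper": 0, "travel": [0, 0, 0], "rotation": [0, 0, 0]},
  {"gripper": 0, "travel": [0, 0, 0], "rotation": [0, 0, 0]},
])

```text
t: 7.35
tcp_pos: [0.532, 0.1417, 0.1613]
tool_rot: [0.996, 0.091, -0.0, -0.0]
force: [-1.7, 0.7, 0.3]
finger_gap: 0.0
```

Request:
send_rows([
  {"gripper": 0, "travel": [2, 0, 0], "rotation": [0, 0, 0]},
  {"gripper": 0, "travel": [0, 0, 0], "rotation": [0, 0, 0]},
  {"gripper": 0, "travel": [0, 0, 0], "rotation": [0, 0, 0]},
])

```text
t: 7.6
tcp_pos: [0.533, 0.142, 0.1612]
tool_rot: [0.996, 0.091, -0.001, -0.0]
force: [-4.1, 0.9, 1.9]
finger_gap: 0.002
```

Request:
send_rows([
  {"gripper": 0, "travel": [2, 0, 0], "rotation": [0, 0, 0]},
  {"gripper": 0, "travel": [0, 0, 0], "rotation": [0, 0, 0]},
  {"gripper": 0, "travel": [0, 0, 0], "rotation": [0, 0, 0]},
])

```text
t: 7.85
tcp_pos: [0.5332, 0.1421, 0.1611]
tool_rot: [0.996, 0.091, -0.003, 0.0]
force: [-7.6, -0.7, 4.4]
finger_gap: 0.0
```

Request:
send_rows([
  {"gripper": 0, "travel": [2, 0, 0], "rotation": [0, 0, 0]},
  {"gripper": 0, "travel": [0, 0, 0], "rotation": [0, 0, 0]},
  {"gripper": 0, "travel": [0, 0, 0], "rotation": [0, 0, 0]},
])

```text
t: 8.1
tcp_pos: [0.5333, 0.1422, 0.161]
tool_rot: [0.996, 0.091, -0.005, 0.0]
force: [-10.4, -1.5, 7.9]
finger_gap: -0.001
```

```bash
python3 -c "
from h import *
st()"
```

```text
t 8.1 loc [-58.8 197. ] z 161.0 yaw-psi 0.04 zaxis [-0.01  -0.002 -1.   ] F [-10.4  -1.5   7.9] gap -0.001
```

It is firm against a stop: the force rises with no movement. I'm backing off in -x, lifting and clearing away, then checking from above.

Request:
send_rows([
  {"gripper": 0, "travel": [-10, 0, 0], "rotation": [0, 0, 0]},
  {"gripper": 0, "travel": [-20, 0, 0], "rotation": [0, 0, 0]},
  {"gripper": 0, "travel": [0, 0, -30], "rotation": [0, 0, 0]},
  {"gripper": 0, "travel": [0, 0, -35], "rotation": [0, 0, 0]},
  {"gripper": 0, "travel": [0, -35, 0], "rotation": [0, 0, 0]},
  {"gripper": 0, "travel": [0, -40, 0], "rotation": [0, 0, 0]},
  {"gripper": 0, "travel": [0, -40, 0], "rotation": [0, 0, 0]},
  {"gripper": 0, "travel": [0, -40, 0], "rotation": [0, 0, 0]},
  {"gripper": 0, "travel": [0, -40, 0], "rotation": [0, 0, 0]},
  {"gripper": 0, "travel": [0, 0, 0], "rotation": [0, 0, 0]},
  {"gripper": 0, "travel": [0, 0, 0], "rotation": [0, 0, 0]},
])

```text
t: 9.02
tcp_pos: [0.4737, 0.3314, 0.2265]
tool_rot: [0.996, 0.093, 0.002, -0.0]
force: [-0.1, -0.5, -0.8]
finger_gap: -0.0
```

```bash
python3 -c "
from h import *
import cv2
st()
a=manip.snapshot('top')[...,::-1].copy();b=manip.snapshot('side')[...,::-1].copy()
cv2.imwrite('pics/t5.png',a);cv2.imwrite('pics/s5.png',b)
A=cv2.resize(a[170:320,215:415],None,fx=3,fy=3,interpolation=cv2.INTER_CUBIC)
B=cv2.resize(b[220:345,270:340],None,fx=3.6,fy=3.6,interpolation=cv2.INTER_CUBIC)
C=np.zeros((450,600+B.shape[1]-50,3),np.uint8);C[:,:600-50]=A[:,:550];C[:B.shape[0],550:550+B.shape[1]]=B
cv2.imwrite('pics/both5.png',C[:,:800])
for n in ((-45,210,170),(0,152,159),(54,0,130),(-54,0,130)): print(n,(proj('top',world(*n))-[215,170])*3)"
```

```text
t 9.02 loc [-83.4 393.9] z 226.5 yaw-psi 0.25 zaxis [ 0.003  0.001 -1.   ] F [-0.1 -0.5 -0.8] gap -0.0
(-45, 210, 170) [ 48.17365971 344.7818926 ]
(0, 152, 159) [126.62868569 264.35841826]
(54, 0, 130) [335.00734843 155.66256728]
(-54, 0, 130) [363.36842363 308.09921002]
```

View pics/both5.png

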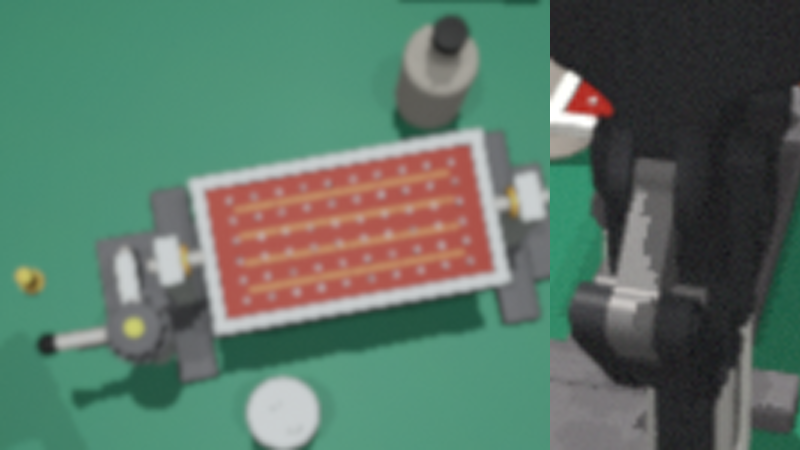

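The handle ball is at crop (47,345) against the predicted locked position (48.2,344.8). The tooth arm lies over the index pins and the board is level with its bare side up. The loose items are where they were, and the gripper is clear.

```bash
python3 -c "
from h import *
st();print(manip.sign_off())"
```

```text
t 9.12 loc [-83.6 391.4] z 226.3 yaw-psi 0.02 zaxis [ 0.002 -0.    -1.   ] F [ 0.5 -0.  -0.2] gap 0.001
the job is handed in; nothing more can be done
None
```

The board is turned over with its bare soldered side up, and the lock is at its locked mark. I handed the job in at 9.1 s.

I pushed the board over from about +0.7 rad with closed fingers. I then swung the handle round until it met a firm stop; the largest force reading was about 10 N per axis.

- **Handle:** in the final top view its ball is within about half a camera pixel of the predicted locked position.
- **Tooth and board:** the tooth arm lies over the index pins and the board looks level. I saw the tooth between the pins in a side view just before the last few millimetres of the swing. In the final side view the gripper blocked the tooth, so that fit was last confirmed only from above.
- **Loose items:** the bottle, big capacitor, coil and standoff stand where they were, judged by eye; the coil was outside the last view, so the one before it is its last check.
- **Gripper:** it was clear and touching nothing at hand-in.

Before locking, the index pins were about 0.07 rad off level, inside the 0.2 rad allowed. None of the checks failed or disagreed.

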